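# Lock a UV chamber's lamp cassette, then hold its sprung lid just below balance

### The job

The lamp cassette in the lid of this UV curing chamber has just been changed: with the lid still shut, push its captive knob down against the spring and turn it clockwise a quarter turn until it is caught and stays down. Then take the lid by its handle, raise it a little past its balance point so that the gas struts take over, without letting it fly open, bring it back down to just below the balance point and finish still holding it there, motionless, for a colleague to look in under the lid; nothing but the gripper may keep it from dropping. Leave the barrels, the bottle and the tray beside the chamber where they are.

Things in the scene. Friction and masses are not known exactly. Their poses are not given: they have to be found in the camera images.
- chamber: Fixed bench-top UV curing chamber: white metal case 260 mm deep (x), 300 wide (y), 105 high, with a shut lid whose flat top is 133 mm above the bench. Origin: centre of its underside; z up; the handle side faces its own -x, roughly the robot; yaw within 0.35. On the lid lies an aluminium lamp cassette 20 mm thick. A gas strut on each side, 161 mm from the middle, joins case and lid.
- lid (a joint): Lid angle, rad: 0 shut, grows as the front edge rises, stop at 1.25. Lid 0.9 kg; struts and weight balance at 0.62. Below, it drops shut by itself; above, the struts push it open. Lifting at the handle takes 4 N from shut, under 1 N within 0.15 rad of balance (then upward below it, downward above it). Raised past balance: over 0.68. Flown open: over 1.0. Just below balance: 0.47 to 0.60.
- lid_hinge (a point): Middle of the hinge line, which runs along the chamber's y at the rear top edge of the case: 125 mm behind the chamber's origin (its +x), 105 mm above the bench. The lid turns about it.
- lid_handle (a point): Middle of the round bar of the lid's steel bow handle: bar 12 mm thick along the chamber's y, 88 mm clear between its legs, axis 36 mm above the lid's top. Lid shut: 235 mm in front of the hinge line, 64 mm above it (169 above the bench); swings with the lid (308 above the bench at 0.72 rad). The bar can roll between the finger pads, so the tool may stay pointing down.
- knob_grip (a point): Grip point on the axis of the black T-shaped captive knob on the cassette, 8 mm below the knob's top, 38 mm above the cassette and 191 mm above the bench when sprung up; in the chamber's frame 20 mm behind the origin (+x), 60 mm to +y. Grip bar 42 mm long, 12 thick, 24 high; starts lying along the chamber's x (thin across y), ends lying along y.
- stud (a joint): How far the knob is pressed down, m: 0 sprung up, 0.009 bottomed; 5 N starts it, 8 N bottoms it. A cross pin in a slot bars turning until it is pressed 5.5 mm; at the bottom it turns freely. Turned, the pin is caught under the slot plate and the knob stays 5 mm down when let go; not turned, it springs back up.
- knob (a joint): Turn of the knob in rad, clockwise seen from above: 0 unlocked (as found), stop at 1.5. Locked means above 1.2 with the stud caught about 5 mm down.
- barrel: Loose black binocular barrel standing upright beside the chamber, 53 mm wide, 128 mm high, origin at the centre of its foot. Bystander.
- barrel_spare: Second loose black binocular barrel, alike. Bystander.
- dispenser: Closed dispenser bottle, 52 mm wide, 118 mm high, steel cap, origin at the centre of its foot. Bystander.
- cell_tray: Low clear tray of lens cells, 110 by 90 by 22 mm, origin at the centre of its underside. Bystander.

How it is judged (in metres and radians):
On the way, in this order (a step that is already met when the one before it is completed fails the run):
1. the knob is turned clockwise to its locked place and caught down (value of joint knob above 1.2 rad and value of joint stud between 0.0035 and 0.007 m and value of joint lid below 0.05 rad), for 0.3 s.
2. the lid is raised past its balance point, in the robot's grip (value of joint lid above 0.68 rad and contact force between the fingers and lid above 0.3 N), for 0.3 s.
At the end, for the whole second after the job is handed in: Knob locked (over 1.2 rad, stud caught over 3.5 mm down); lid still (under 0.03 rad/s) at 0.47 to 0.60 rad, just below its balance at 0.62, carried by the fingers (over 0.3 N) with no bystander touching it; bystanders upright within 30 mm of where they were (value of joint knob above 1.2 rad and value of joint stud above 0.0035 m and value of joint lid between 0.47 and 0.6 rad and velocity of joint lid between -0.03 and 0.03 rad/s and contact force between the fingers and lid above 0.3 N and contact force between lid and barrel below 0.2 N and contact force between lid and barrel_spare below 0.2 N and contact force between lid and dispenser below 0.2 N and contact force between lid and cell_tray below 0.2 N and distance of each of barrel, barrel_spare, dispenser, cell_tray from where it was at the start of the episode below 0.03 m and angle between each of barrel, barrel_spare, dispenser, cell_tray's own z axis and vertical below 0.3 rad); the arm keeps its last pose, push and grip.
It fails at once if the lid is raised while the lamp cassette is not locked (value of joint lid above 0.15 rad and value of joint knob below 1.2 rad).
It fails at once if the lid flies open (beyond 1.0 rad) (value of joint lid above 1 rad).
It fails at once if a barrel, the bottle or the tray is pushed away or knocked over (distance of any of barrel, barrel_spare, dispenser, cell_tray from where it was at the start of the episode above 0.03 m or angle between any of barrel, barrel_spare, dispenser, cell_tray's own z axis and vertical above 0.3 rad).
It also fails if it takes over 54 s, if anything falls off the work surface, if the arm or the gripper's body presses on something with over 40 N, if the wrist force passes 120 N, or if a joint passes its speed limit or range.

### The arm

A 7-joint arm with a two-finger parallel gripper is mounted at the origin on the work surface. World frame = base frame: x ahead of the robot, y to its left, z up, the work surface at z = 0. Lengths are in m, angles in degrees, forces in N, time in s.
With the tool pointing down it reaches from about 0.425 to 0.925 m from the base axis. Payload 6.8 kg.
Tool frame: the origin (TCP) lies between the finger pads; the fingertips stand 19 mm ahead of it and the grasp point (between the pads) is the TCP (manip.finger_overhang is the distance from the TCP to the fingertips, in m); z points along the fingers, y is the direction in which the jaws open and shut (so a half turn about z gives the same grasp; the last joint's range is limited). The gripper opens to 88 mm and grips with 3 to 60 N. Pads are 20 mm wide; open, the fingers measure 115 mm over their backs; the gripper's body (75 mm by 178 mm) begins 61 mm behind the grasp point.
Start: joints at [-72.943, 27.33, 1.283, 89.118, -0.659, 63.558, -4.761], TCP at [0.266, 0.62, 0.242] pointing down, gripper open.
Joint ranges: [-169.35, 169.35], [-19.33, 120.38], [-80.79, 83.38], [13.8, 139.57], [-78.32, 258.32], [9.67, 109.79], [-169.56, 169.56]. Speed limits (degrees/s): [136.94, 136.94, 180, 180, 180, 180, 180].

### API

Orientations are given as a 3x3 rotation matrix whose columns are the frame's x, y, z axes.
In Python, from bench import manip gives the robot as it stands.
- The arm moves only by the tool jog_arm, never from a script. Its argument "moves" is a list that holds one entry, the list of rows, each a list of 7 numbers: the finger opening in m, from 0 to 0.0878, then the shift along the tool's x, y, z in m, then the turn, a rotation vector about the tool's x, y, z in degrees. In form: [[[jaw, dx, dy, dz, ax, ay, az], ...]]. A call has 1 to 10 rows; each row is the pose to reach, as a shift and turn from the pose commanded when the call began, along the tool's axes at that moment; what a row does not reach only later rows make up. A row lasts 1/10 s, in which the tool goes at most 50 mm and 8.59 degrees, less where a joint would pass 70% of its speed; a pose out of reach is approached as far as the arm can. A call with a gripper value outside its range is refused whole. The fingers move at their own pace and stop on an object; "force" is the grip in N (left out, the last holds). Time passes only in rows, so rows that repeat a pose let the fingers close. It gives the time, the measured TCP pose, the force and the opening at its end, in the units of the state.
- manip.sense(): the state, without advancing time (a new reading comes with each control period).
- manip.capture(name): name is "scene" or "top"; returns a dict with "image" (420x560x3 uint8, red, green, blue), "K" (3x3 intrinsics, pixels), "dist" ([k1, k2, p1, p2, k3] as OpenCV has them; the pictures are not rectified), "extrinsics" (4x4, takes a point from camera to world coordinates). Camera axes: x right, y up, looking along -z (the intrinsics and any distortion apply to the point x, -y, -z); pixel columns grow to the right and rows downward; lengths in m; the calibration is good to about 2 mm. A picture is of the moment at which its call begins. There is no depth.
- manip.hand_in(): hands the job in, once; it reports no verdict.
Trained networks look in a picture, given as the dict that the camera call returned (one of the last four; its "shot" number tells which), for a name from the list of things; names that differ only in an ending like _2 or _b are one class to them, and where a whole thing is asked for, a point or a joint stands for the part that bears it (a point fixed in the world has none). Each returns a list of dicts, best first, with "conf" (0 to 1); they miss things now and then, are a little off and sometimes report something else, mostly with a low value. They report only what shows in the picture. A call takes as long as a camera call.
- manip.find_in(picture, thing): "xyz" ([x, y, z] in m, in world coordinates, good to about 4 mm: the middle of the surface that is visible of it).
- manip.tip_of(picture, thing): "xyz" ([x, y, z] in m, in world coordinates, good to about 4 mm: a listed point, or the origin of a listed thing).
The state is a dict: "time_s": time; "q": joint angles; "dq": joint speeds; "joint_efforts": joint torques, N m; "tool_pos": TCP position; "orientation": TCP orientation; "contact_force": force on the tool from outside, world axes, zero at the start; "torque": the same for the moment, N m; "finger_gap": finger opening in m.
Only numpy, scipy, OpenCV 4.12 (cv2) and the standard library are available. Lean on these libraries where they do the work, as an engineer would, in place of code of your own. Each camera call takes 0.05 s, during which the arm holds its last target. There are 200 camera calls.

## Working session

There is one attempt and no reset: what is moved stays moved. The work goes in short steps, Python scripts to look and compute and a tool call to move; the robot and the scene stay as the last step left them, time stands still between calls to the robot, and variables do not carry over. Pictures are saved under pics/ and viewed, about 8 in all and at most 12, crops included, and the job is handed in when it is done.

Besides the shell and the picture viewer there is one more tool, called as name(argument=value, ...) on one line, values as JSON. jog_arm: Moves the arm, as the interface text tells. Its arguments: {"type":"object","properties":{"moves":{"type":"array","items":{"type":"array","items":{"type":"array","items":{"type":"number"}}}},"force":{"type":"number"}},"required":["moves"]}

```bash
mkdir -p pics; python3 - <<'E'
from bench import manip
import cv2,numpy as np
s=manip.sense();print(s['time_s'],s['tool_pos'],np.round(s['orientation'],3).tolist(),s['contact_force'],s['finger_gap'])
for n in("scene","top"):
    p=manip.capture(n);cv2.imwrite(f"pics/{n}0.png",p["image"][:,:,::-1])
    print(n,np.round(p['extrinsics'],3).tolist())
    for t in("chamber","lid_hinge","lid_handle","knob_grip","barrel","barrel_spare","dispenser","cell_tray"):
        print(t,[(np.round(d['xyz'],4).tolist(),round(d['conf'],2)) for d in manip.tip_of(p,t)[:3]])
print(manip.sense()['time_s'])
E
```

```text
0.0 [0.2662867  0.6196513  0.24070352] [[-0.919, 0.395, -0.001], [0.395, 0.919, -0.002], [-0.0, -0.002, -1.0]] [ 0.03263952  0.32884615 -0.23368018] 0.08779052171426803
scene [[-0.518, -0.595, 0.614, 1.227], [0.855, -0.36, 0.373, 0.439], [-0.002, 0.719, 0.695, 0.915], [0.0, 0.0, 0.0, 1.0]]
chamber [([0.5517, 0.0425, 0.0008], 0.62)]
lid_hinge [([0.675, 0.057, 0.1091], 0.6)]
lid_handle [([0.439, 0.0344, 0.1738], 0.64)]
knob_grip [([0.56, 0.3111, 0.0007], 0.58), ([0.5647, 0.1089, 0.1901], 0.49)]
barrel [([0.4309, 0.2846, 0.0011], 0.72)]
barrel_spare [([0.5604, 0.3119, 0.001], 0.71)]
dispenser [([0.4377, -0.1972, -0.0018], 0.93)]
cell_tray [([0.5835, -0.2271, -0.0004], 0.63)]
top [[-0.06, 0.976, -0.21, 0.356], [-0.998, -0.058, 0.018, 0.053], [0.005, 0.211, 0.977, 1.039], [0.0, 0.0, 0.0, 1.0]]
chamber [([0.5547, 0.048, 0.0034], 0.83)]
lid_hinge [([0.6747, 0.0551, 0.1034], 0.76), ([0.4296, 0.286, -0.0005], 0.28)]
lid_handle [([0.4393, 0.0379, 0.1685], 0.56)]
knob_grip []
barrel [([0.431, 0.2836, 0.001], 0.77)]
barrel_spare [([0.5548, 0.3114, -0.0016], 0.69), ([0.4375, 0.0376, 0.1649], 0.22)]
dispenser [([0.4417, -0.1973, 0.0055], 0.92)]
cell_tray [([0.5795, -0.2275, 0.0006], 0.69)]
0.9
```

View pics/scene0.png

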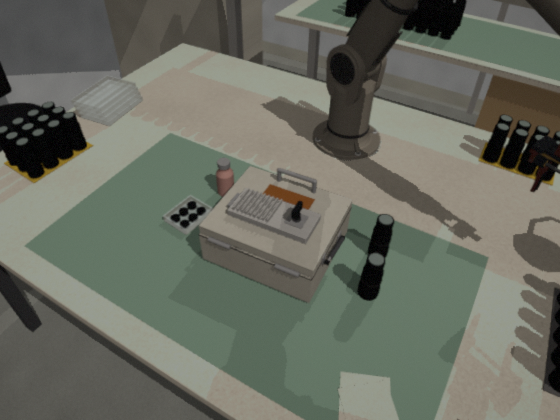

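View pics/top0.png

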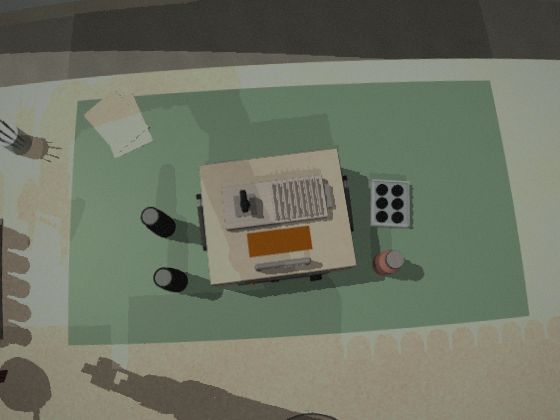

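```bash
cat > h.py <<'E'
import numpy as np,cv2
from bench import manip
def proj(p,P):
    E=np.array(p['extrinsics']);c=(np.atleast_2d(P)-E[:3,3])@E[:3,:3];c=c*[1,-1,-1]
    return cv2.projectPoints(c,np.zeros(3),np.zeros(3),np.array(p['K']),np.array(p['dist']))[0][:,0]
def unproj(p,uv,z):
    E=np.array(p['extrinsics']);n=cv2.undistortPoints(np.array(uv,float).reshape(-1,1,2),np.array(p['K']),np.array(p['dist']))[:,0]
    d=np.c_[n[:,0],-n[:,1],-np.ones(len(n))]@E[:3,:3].T
    return E[:3,3]+d*((z-E[2,3])/d[:,2])[:,None]
E
python3 - <<'E'
from h import *
p=manip.capture("top")
e=unproj(p,[(212,284),(355,266),(200,165),(337,150)],.133);print(e.round(4))
d=e[:2]-e[1::1][:2] 
for a,b in((0,1),(2,3)):
    v=e[a]-e[b];print('yaw',np.arctan2(-v[0],v[1]))
def model(x,y,t):
    L=np.array([[-.11,.044,.169],[-.11,-.044,.169],[-.11,0,.169],[.02,.06,.199],[.041,.06,.199],[-.001,.06,.199]])
    c,s=np.cos(t),np.sin(t);R=np.array([[c,-s],[s,c]])
    return np.c_[L[:,:2]@R.T+[x,y],L[:,2]]
M=model(.5515,.0455,.0845);print(M.round(4))
out=[]
for n in("top","scene"):
    q=p if n=="top" else manip.capture(n)
    uv=proj(q,M);c=uv.mean(0).astype(int);S=6
    x0,y0=c[0]-60,c[1]-45
    im=cv2.resize(q['image'][y0:y0+90,x0:x0+66+0],None,fx=S,fy=S) if 0 else cv2.resize(q['image'][y0:y0+95,x0:x0+125],None,fx=3.2,fy=5 if 0 else 3.2,interpolation=cv2.INTER_CUBIC)
    for u in uv: cv2.circle(im,tuple(((u-[x0,y0])*3.2+1.6).astype(int)),2,(255,0,0),-1)
    out.append(cv2.convertScaleAbs(im,alpha=1.6))
cv2.imwrite("pics/ov.png",np.hstack(out)[:,:,::-1]);print(manip.sense()['time_s'])
E
```

```text
[[ 0.4101  0.1819  0.133 ]
 [ 0.4291 -0.1109  0.133 ]
 [ 0.664   0.2004  0.133 ]
 [ 0.6805 -0.0959  0.133 ]]
yaw 0.0647456275358546
yaw 0.05583183920548541
[[ 0.4382  0.0801  0.169 ]
 [ 0.4456 -0.0076  0.169 ]
 [ 0.4419  0.0362  0.169 ]
 [ 0.5664  0.107   0.199 ]
 [ 0.5873  0.1087  0.199 ]
 [ 0.5454  0.1052  0.199 ]]
1.0
```

View pics/ov.png

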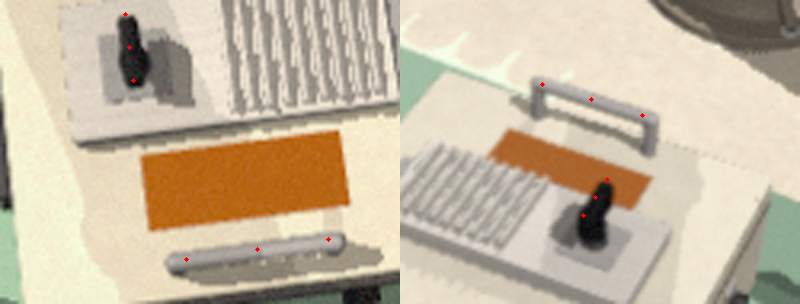

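jog_arm(moves=[[[0.07,-0.03,-0.022,-0.015,0,0,-4],[0.07,-0.07,-0.052,-0.015,0,0,-8],[0.07,-0.11,-0.081,-0.015,0,0,-12],[0.07,-0.15,-0.11,-0.015,0,0,-16],[0.07,-0.19,-0.14,-0.015,0,0,-20],[0.07,-0.23,-0.169,-0.015,0,0,-24],[0.07,-0.27,-0.199,-0.015,0,0,-27.6],[0.07,-0.31,-0.228,-0.015,0,0,-27.6],[0.07,-0.35,-0.258,-0.015,0,0,-27.6],[0.07,-0.39,-0.287,-0.015,0,0,-27.6]]], force=40)

```text
time_s: 2.0
tool_pos: [0.5123, 0.2006, 0.257]
orientation: [[-0.997, -0.076, 0.001], [-0.076, 0.997, 0.0], [-0.001, 0.0, -1.0]]
contact_force: [1.2, 0.0, -1.0]
finger_gap: 0.0702
```

```bash
cat >> h.py <<'E'
def st(target=None):
    s=manip.sense();R=np.array(s['orientation']);t=np.array(s['tool_pos'])
    print(s['time_s'],'q',np.round(s['q'],1),'tcp',t.round(4),'xang',np.degrees(np.arctan2(R[1,0],R[0,0])).round(2),'z',R[:,2].round(3),'F',np.round(s['contact_force'],2),'T',np.round(s['torque'],2),'gap',round(s['finger_gap'],4))
    if target is not None: print('tool delta',(R.T@(np.array(target)-t)).round(4))
E
python3 -c "
from h import *
st([.566,.1075,.255])"
```

```text
2.0 q [-33.7  14.6   7.  105.8  -2.1  59.6  68.4] tcp [0.5123 0.2006 0.257 ] xang -175.66 z [ 0.001  0.    -1.   ] F [ 1.23  0.05 -0.99] T [ 0.05 -0.    0.  ] gap 0.0702
tool delta [-0.0465 -0.0969  0.002 ]
```

jog_arm(moves=[[[0.07,-0.02,-0.04,0,0,0,0],[0.07,-0.036,-0.075,0,0,0,0],[0.07,-0.0465,-0.097,0,0,0,0],[0.07,-0.0465,-0.097,0,0,0,0],[0.07,-0.0465,-0.097,0.015,0,0,0],[0.07,-0.0465,-0.097,0.03,0,0,0],[0.07,-0.0465,-0.097,0.045,0,0,0],[0.07,-0.0465,-0.097,0.058,0,0,0],[0.07,-0.0465,-0.097,0.066,0,0,0],[0.07,-0.0465,-0.097,0.066,0,0,0]]])

```text
time_s: 3.0
tool_pos: [0.5644, 0.1098, 0.1896]
orientation: [[-0.997, -0.077, -0.002], [-0.077, 0.997, -0.0], [0.002, -0.0, -1.0]]
contact_force: [0.4, 0.4, 0.1]
finger_gap: 0.0701
```

```bash
python3 -c "
from h import *
st([.566,.1075,.191])
p=manip.capture('scene');im=p['image'][150:270,220:380];cv2.imwrite('pics/a.png',cv2.resize(im,None,fx=5,fy=5,interpolation=cv2.INTER_CUBIC)[:,:,::-1])"
```

```text
3.0 q [-24.7  21.3   9.5 106.6  -4.3  52.6  81.2] tcp [0.5644 0.1098 0.1896] xang -175.61 z [-0.002 -0.    -1.   ] F [0.37 0.45 0.1 ] T [ 0.04 -0.03  0.03] gap 0.0701
tool delta [-0.0014 -0.0024 -0.0014]
```

View pics/a.png

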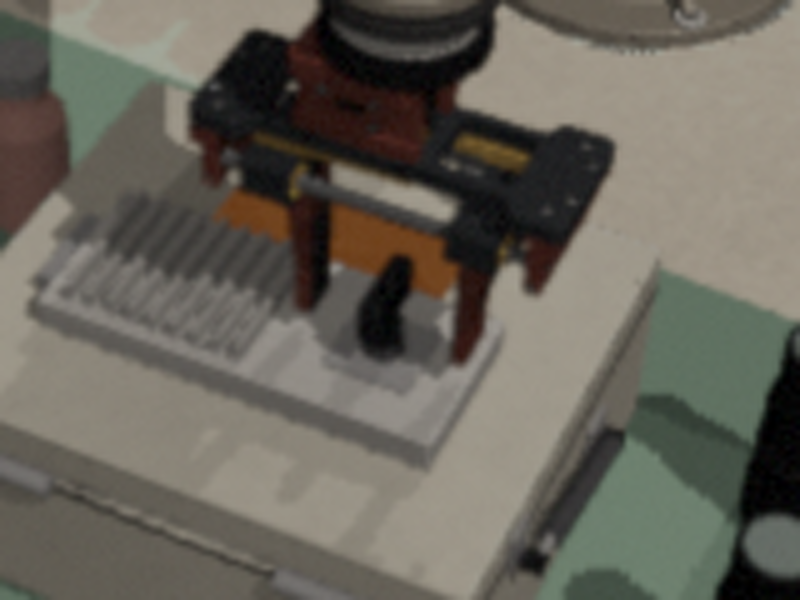

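The knob (crop ~390,300) stands centred between the two fingers (310,250 and 465,310). Closing gently.

jog_arm(moves=[[[0.07,-0.001,-0.002,0,0,0,0],[0.02,-0.001,-0.002,0,0,0,0],[0.005,-0.001,-0.002,0,0,0,0],[0.005,-0.001,-0.002,0,0,0,0],[0.005,-0.001,-0.002,0,0,0,0],[0.005,-0.001,-0.002,0,0,0,0],[0.005,-0.001,-0.002,0,0,0,0]]], force=15)

```text
time_s: 3.75
tool_pos: [0.5664, 0.1074, 0.1907]
orientation: [[-0.997, -0.076, 0.0], [-0.076, 0.997, 0.0], [-0.0, 0.0, -1.0]]
contact_force: [0.7, -0.6, -0.5]
finger_gap: 0.0256
```

```bash
python3 -c "
from h import *
st()"
```

```text
3.75 q [-24.5  21.3   9.6 106.4  -4.4  52.7  81.4] tcp [0.5664 0.1074 0.1907] xang -175.65 z [ 0.  0. -1.] F [ 0.65 -0.6  -0.52] T [ 0.03 -0.    0.06] gap 0.0256
```

jog_arm(moves=[[[0.005,0,0,0,0,0,0],[0.005,0,0,0,0,0,0],[0.005,0,0,0,0,0,0],[0.005,0,0,0,0,0,0],[0.005,0,0,0,0,0,0]]], force=15)

```text
time_s: 4.25
tool_pos: [0.5663, 0.1079, 0.1907]
orientation: [[-0.997, -0.076, -0.0], [-0.076, 0.997, 0.001], [-0.0, 0.001, -1.0]]
contact_force: [-0.3, 2.3, 0.5]
finger_gap: 0.017
```

jog_arm(moves=[[[0.005,0,0.001,0,0,0,0],[0.005,0,0.002,0,0,0,0],[0.005,0,0.002,0,0,0,0],[0.005,0,0.002,0,0,0,0],[0.005,0,0.002,0,0,0,0],[0.005,0,0.002,0,0,0,0]]], force=15)

```text
time_s: 4.85
tool_pos: [0.5663, 0.1083, 0.1907]
orientation: [[-0.997, -0.075, 0.0], [-0.075, 0.997, -0.001], [0.0, -0.001, -1.0]]
contact_force: [1.0, -5.7, 1.8]
finger_gap: 0.0168
```

jog_arm(moves=[[[0.03,0,-0.001,0,0,0,0],[0.03,0,-0.001,0,0,0,0],[0.03,0,-0.001,-0.003,0,0,0],[0.03,0,-0.001,-0.005,0,0,0],[0.005,0,-0.001,-0.005,0,0,0],[0.005,0,-0.001,-0.005,0,0,0],[0.005,0,-0.001,-0.005,0,0,0],[0.005,0,-0.001,-0.005,0,0,0],[0.005,0,-0.001,-0.005,0,0,0],[0.005,0,-0.001,-0.005,0,0,0]]], force=25)

```text
time_s: 5.85
tool_pos: [0.5663, 0.1082, 0.1957]
orientation: [[-0.997, -0.076, 0.0], [-0.076, 0.997, -0.0], [0.0, -0.0, -1.0]]
contact_force: [0.3, -1.9, 0.9]
finger_gap: 0.0117
```

```bash
python3 -c "
from h import *
st()"
```

```text
5.85 q [-24.6  21.    9.6 106.1  -4.3  53.3  81.2] tcp [0.5663 0.1082 0.1957] xang -175.67 z [ 0. -0. -1.] F [ 0.35 -1.93  0.88] T [-0.31  0.03  0.01] gap 0.0117
```

Gripping the 12 mm bar now. Press.

jog_arm(moves=[[[0.005,0,0,0,0,0,0],[0.005,0,-0.0005,0.002,0,0,0],[0.005,0,-0.0005,0.004,0,0,0],[0.005,0,-0.0005,0.006,0,0,0],[0.005,0,-0.0005,0.008,0,0,0],[0.005,0,-0.0005,0.0095,0,0,0],[0.005,0,-0.0005,0.0095,0,0,0],[0.005,0,-0.0005,0.0095,0,0,0]]], force=45)

```text
time_s: 6.65
tool_pos: [0.5664, 0.1081, 0.1866]
orientation: [[-0.997, -0.076, 0.0], [-0.076, 0.997, 0.0], [-0.0, 0.0, -1.0]]
contact_force: [-2.4, -0.9, 6.9]
finger_gap: 0.0114
```

```bash
python3 -c "
from h import *
st()"
```

```text
6.65 q [-24.5  21.6   9.5 106.6  -4.4  52.2  81.4] tcp [0.5664 0.1081 0.1866] xang -175.65 z [ 0.  0. -1.] F [-2.43 -0.93  6.9 ] T [-0.18  0.58 -0.05] gap 0.0114
```

jog_arm(moves=[[[0.005,0,0,0,0,0,6],[0.005,0,0,0,0,0,14],[0.005,0,0,0,0,0,22],[0.005,0,0,0,0,0,30],[0.005,0,0,0,0,0,38],[0.005,0,0,0,0,0,38]]])

```text
time_s: 7.25
tool_pos: [0.5663, 0.1078, 0.1866]
orientation: [[-0.83, 0.557, 0.0], [0.557, 0.83, -0.0], [-0.0, -0.0, -1.0]]
contact_force: [-2.6, -2.3, 8.0]
finger_gap: 0.0117
```

```bash
python3 -c "
from h import *
st()"
```

```text
7.25 q [-31.   22.   17.9 107.   -8.4  52.2  46.9] tcp [0.5663 0.1078 0.1866] xang 146.12 z [ 0. -0. -1.] F [-2.55 -2.32  8.02] T [-0.52  0.6  -0.06] gap 0.0117
```

jog_arm(moves=[[[0.005,0,0,0,0,0,8],[0.005,0,0,0,0,0,16],[0.005,0,0,0,0,0,24],[0.005,0,0,0,0,0,32],[0.005,0,0,0,0,0,40],[0.005,0,0,0,0,0,46],[0.005,0,0,0,0,0,46]]])

```text
time_s: 7.95
tool_pos: [0.5661, 0.1076, 0.1866]
orientation: [[-0.177, 0.984, -0.001], [0.984, 0.177, -0.0], [-0.0, -0.001, -1.0]]
contact_force: [-3.6, -2.4, 9.7]
finger_gap: 0.0118
```

```bash
python3 -c "
from h import *
st()"
```

```text
7.95 q [-39.   23.3  28.4 107.6 -13.7  52.6   6. ] tcp [0.5661 0.1076 0.1866] xang 100.17 z [-0.001 -0.    -1.   ] F [-3.62 -2.4   9.72] T [-0.62  0.96  0.03] gap 0.0118
```

jog_arm(moves=[[[0.005,0,0,-0.002,0,0,0],[0.005,0,0,-0.004,0,0,0],[0.005,0,0,-0.004,0,0,0],[0.05,0,0,-0.004,0,0,0],[0.05,0,0,-0.004,0,0,0],[0.05,0,0,-0.004,0,0,0],[0.05,0,0,-0.02,0,0,0],[0.05,0,0,-0.04,0,0,0],[0.05,0,0,-0.06,0,0,0],[0.05,0,0,-0.06,0,0,0]]])

```text
time_s: 8.95
tool_pos: [0.5679, 0.1083, 0.2485]
orientation: [[-0.18, 0.984, 0.004], [0.984, 0.18, 0.002], [0.001, 0.005, -1.0]]
contact_force: [0.8, 0.3, 0.4]
finger_gap: 0.0499
```

```bash
python3 -c "
from h import *
st([.440,.0365,.245])
p=manip.capture('top');q=manip.capture('scene')
f=lambda p,y,x:cv2.resize(p['image'][y:y+100,x:x+130],None,fx=3,fy=3,interpolation=cv2.INTER_CUBIC)
cv2.imwrite('pics/b.png',np.hstack([f(p,165,200),f(q,140,240)])[:,:,::-1])"
```

```text
8.95 q [-40.6  19.2  29.9 104.1 -11.   59.4   3.9] tcp [0.5679 0.1083 0.2485] xang 100.35 z [ 0.004  0.002 -1.   ] F [0.85 0.26 0.37] T [-0.08  0.07  0.04] gap 0.0499
tool delta [-0.0477 -0.1387  0.0028]
```

View pics/b.png

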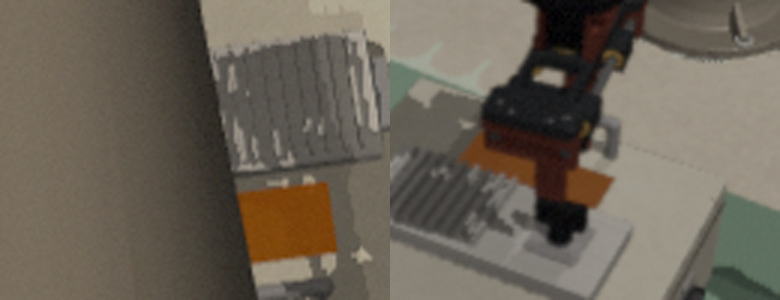

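The gripper hides the knob in both views; I'll recheck from above the handle.

jog_arm(moves=[[[0.06,-0.008,-0.025,0,0,0,2],[0.06,-0.02,-0.06,0,0,0,4],[0.06,-0.034,-0.1,0,0,0,6],[0.06,-0.043,-0.125,0,0,0,6],[0.06,-0.048,-0.139,0,0,0,6],[0.06,-0.048,-0.139,0,0,0,6]]])

```text
time_s: 9.65
tool_pos: [0.4368, 0.0352, 0.2456]
orientation: [[-0.075, 0.997, -0.001], [0.997, 0.075, 0.001], [0.001, -0.001, -1.0]]
contact_force: [-0.4, 0.6, 0.3]
finger_gap: 0.0601
```

```bash
python3 -c "
from h import *
st([.440,.0365,.169])
q=manip.capture('scene')
f=lambda p,y,x:cv2.resize(p['image'][y:y+110,x:x+140],None,fx=5,fy=5,interpolation=cv2.INTER_CUBIC)
cv2.imwrite('pics/c.png',f(q,140,230)[:,:,::-1])"
```

```text
9.65 q [-43.9   3.7  33.1 121.3  -2.5  55.7  -5.1] tcp [0.4368 0.0352 0.2456] xang 94.32 z [-0.001  0.001 -1.   ] F [-0.39  0.65  0.28] T [-0.05  0.08  0.01] gap 0.0601
tool delta [0.001  0.0034 0.0766]
```

View pics/c.png

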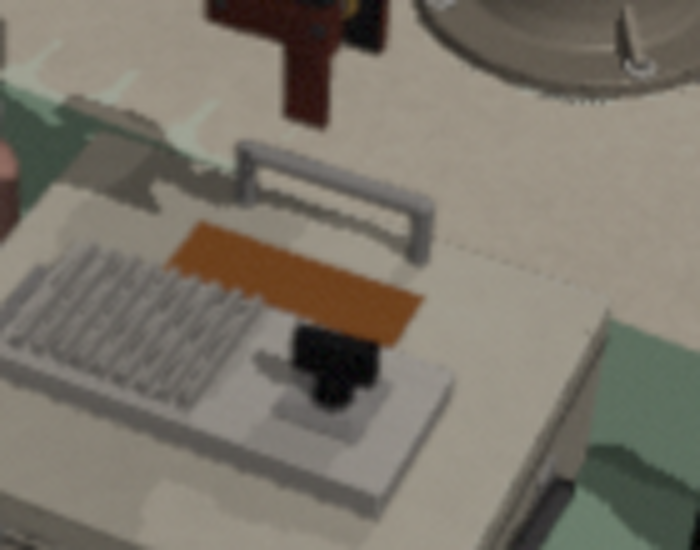

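Knob bar now lies along y (crop 295–380, 350); handle free at (335,175). Checking that the knob is down numerically.

```bash
python3 -c "
from h import *
q=manip.capture('scene')
g=q['image'].max(2)[195:226,282:312];m=g<50
ys,xs=np.nonzero(m);print('dark bbox',xs.min()+282,xs.max()+282,ys.min()+195,ys.max()+195)
t=.075;c,s=np.cos(t),np.sin(t)
for dn in(0,.005,.009):
    L=np.array([[a,b,z] for a in(-.006,.006) for b in(-.021,.021) for z in(.199-dn,.175-dn)])
    P=np.c_[L[:,:2]@np.array([[c,-s],[s,c]]).T+[.5661,.1078],L[:,2]]
    u=proj(q,P);print(dn,u.min(0).round(1),u.max(0).round(1))
print((g[:,::1][5:25]//10))
"
```

```text
dark bbox 289 305 205 221
0 [287.4 200.7] [306.4 217. ]
0.005 [287.3 202.2] [306.3 218.5]
0.009 [287.3 203.5] [306.2 219.7]
[[11 11 10 11 11 11 11 11 11 11 11 11 11 11 11 11 10 11 11 11 11 11 11 11
  11 11 11 11 11 11]
 [12 12 11 11 11 11 10 11 11 11 11 11 11 11 11 11 11 11 11 11 11 11 10 11
  10 11 11 11 11 11]
 [12 13 13 13 12 12 11 11 11 11 11 11 11 11 11 11 11 11 11 11 11 11 10 11
  11 11 11 11 11 11]
 [12 13 13 14 14 14 13 12 11 11 11 11 11 11 11 11 11 11 11 11 11 11 11 11
  11 11 11 11 11 11]
 [12 13 14 14 14 14 13 10  9 11 10 10 10 11 11 11 11 11 11 11 11 11 11 11
  11 11 11 11 11 12]
 [13 13 14 14 14 14 12  7  4  4  5  6  7  8  9 10 10 10 10 11 11 11 11 11
  11 11 11 11 11 13]
 [13 14 14 14 14 13  9  4  1  1  2  2  3  3  5  6  7  9 10 10 10 10 11 11
  11 11 11 11 12 14]
 [14 14 14 14 14 13  9  3  2  1  2  1  2  2  2  2  3  3  5  7  7  9  9 10
  10 11 11 11 13 15]
 [14 14 14 14 14 12  7  2  1  1  1  1  2  2  2  2  1  2  1  2  2  3  5  7
  10 11 11 13 14 15]
 [13 14 14 14 14 12  7  2  0  1  0  1  1  1  1  1  1  1  2  2  2  2  2  4
  10 11 12 14 14 15]
 [10 12 13 13 13 12  7  3 
[... 224 characters left out ...]
1  0  1  2  5
  12 14 14 14 14 14]
 [ 9  9  9  9  9  8  6  3  2  1  1  1  0  1  1  0  1  1  0  1  0  1  1  6
  12 14 14 14 14 14]
 [11 10  9  9  9  9  7  6  5  4  2  1  1  1  0  0  0  0  1  1  1  1  2  6
  12 14 14 14 14 14]
 [13 12 10  9  9  9  7  7  6  6  5  3  1  1  1  1  1  0  1  1  1  1  2  7
  12 13 14 14 14 14]
 [14 13 12 11 10 10  9  8  7  7  5  3  0  1  1  1  1  1  1  2  2  2  4  8
  11 12 13 14 14 14]
 [14 14 14 14 13 12 11  9  8  7  5  1  1  1  1  1  1  2  3  5  6  5  7 10
  11 11 13 14 14 14]
 [14 14 14 14 13 12 11 11  9  7  5  1  1  1  1  1  2  2  4  9 10 10 10 11
  11 12 14 14 14 14]
 [14 14 14 13 12 11 11 11 11  9  5  2  1  1  1  1  1  2  5 10 11 11 11 11
  11 12 14 14 14 14]]
```

Knob is down and turned. Down to the handle.

jog_arm(moves=[[[0.06,0.001,0.002,0.015,0,0,0],[0.06,0.001,0.002,0.035,0,0,0],[0.06,0.001,0.002,0.055,0,0,0],[0.06,0.001,0.002,0.07,0,0,0],[0.06,0.001,0.002,0.076,0,0,0],[0.03,0.001,0.002,0.076,0,0,0],[0.02,0.001,0.002,0.076,0,0,0],[0.005,0.001,0.002,0.076,0,0,0],[0.005,0.001,0.002,0.076,0,0,0],[0.005,0.001,0.002,0.076,0,0,0]]], force=15)

```text
time_s: 10.75
tool_pos: [0.4404, 0.037, 0.1706]
orientation: [[-0.076, 0.997, 0.001], [0.997, 0.076, 0.001], [0.001, 0.001, -1.0]]
contact_force: [0.0, -0.4, -0.5]
finger_gap: 0.0238
```

jog_arm(moves=[[[0.005,0,0,0,0,0,0],[0.005,0,0,0,0,0,0],[0.005,0,0,0,0,0,0]]], force=15)

```text
time_s: 11.05
tool_pos: [0.4406, 0.037, 0.1704]
orientation: [[-0.076, 0.997, 0.001], [0.997, 0.076, 0.0], [0.0, 0.001, -1.0]]
contact_force: [1.2, 1.0, 0.0]
finger_gap: 0.0117
```

```bash
python3 -c "
from h import *
st([.440,.0365,.169])"
```

```text
11.05 q [-41.4  11.6  32.5 125.6  -8.8  44.9   1.1] tcp [0.4406 0.037  0.1704] xang 94.34 z [ 0.001  0.    -1.   ] F [1.2  1.04 0.05] T [-0.01 -0.28 -0.04] gap 0.0117
tool delta [-0.0004 -0.0006  0.0014]
```

```bash
python3 -c "
import numpy as np
a=np.arctan2(.064,.235)
for t in np.arange(0,.80,.04):print(round(t,2),round(.235-.24356*np.cos(a+t),4),-round(.24356*np.sin(a+t)-.064,4))"
```

```text
0.0 -0.0 -0.0
0.04 0.0027 -0.0093
0.08 0.0059 -0.0186
0.12 0.0094 -0.0277
0.16 0.0132 -0.0366
0.2 0.0174 -0.0454
0.24 0.0219 -0.054
0.28 0.0268 -0.0625
0.32 0.0321 -0.0707
0.36 0.0376 -0.0787
0.4 0.0435 -0.0865
0.44 0.0496 -0.094
0.48 0.0561 -0.1013
0.52 0.0629 -0.1083
0.56 0.0699 -0.1151
0.6 0.0772 -0.1215
0.64 0.0847 -0.1277
0.68 0.0925 -0.1335
0.72 0.1005 -0.1391
0.76 0.1088 -0.1443
```

jog_arm(moves=[[[0.005,0,0,0,0,0,0],[0.005,0,0.0013,-0.0046,0,0,0],[0.005,0,0.0027,-0.0093,0,0,0],[0.005,0,0.0059,-0.0186,0,0,0],[0.005,0,0.0094,-0.0277,0,0,0],[0.005,0,0.0132,-0.0366,0,0,0],[0.005,0,0.0174,-0.0454,0,0,0],[0.005,0,0.0195,-0.0497,0,0,0],[0.005,0,0.0195,-0.0497,0,0,0]]], force=25)

```text
time_s: 11.95
tool_pos: [0.4596, 0.0383, 0.2203]
orientation: [[-0.076, 0.997, -0.0], [0.997, 0.076, 0.0], [0.0, -0.0, -1.0]]
contact_force: [2.1, 0.6, -5.5]
finger_gap: 0.0109
```

```bash
python3 -c "
from h import *
st()"
```

```text
11.95 q [-42.4   8.8  33.5 120.4  -6.1  52.4  -1.2] tcp [0.4596 0.0383 0.2203] xang 94.34 z [-0.  0. -1.] F [ 2.07  0.56 -5.55] T [ 0.01 -0.44 -0.03] gap 0.0109
```

jog_arm(moves=[[[0.005,0,0.0024,-0.0043,0,0,0],[0.005,0,0.0073,-0.0128,0,0,0],[0.005,0,0.0126,-0.021,0,0,0],[0.005,0,0.0181,-0.029,0,0,0],[0.005,0,0.024,-0.0368,0,0,0],[0.005,0,0.0301,-0.0443,0,0,0],[0.005,0,0.0366,-0.0516,0,0,0],[0.005,0,0.0434,-0.0586,0,0,0],[0.005,0,0.0468,-0.062,0,0,0],[0.005,0,0.0468,-0.062,0,0,0]]])

```text
time_s: 12.95
tool_pos: [0.5051, 0.0417, 0.2832]
orientation: [[-0.076, 0.997, -0.004], [0.997, 0.076, 0.001], [0.001, -0.004, -1.0]]
contact_force: [-11.6, -1.1, 10.4]
finger_gap: 0.011
```

```bash
cat >> h.py <<'E'
def lid():
    t=np.array(manip.sense()['tool_pos']);d=np.array([np.cos(.075),np.sin(.075)])
    r=.235-(t[:2]-[.4406,.037])@d;z=.064+t[2]-.1704
    print('lid by z',np.arcsin(z/.24356)-np.arctan2(.064,.235),'by atan',np.arctan2(z,r)-np.arctan2(.064,.235),'radius',np.hypot(z,r))
E
python3 -c "
from h import *
st();lid()"
```

```text
12.95 q [-41.7   9.6  34.3 110.5  -6.2  61.9  -0.5] tcp [0.5051 0.0417 0.2832] xang 94.33 z [-0.004  0.001 -1.   ] F [-11.61  -1.12  10.4 ] T [-0.23  2.8   0.04] gap 0.011
lid by z 0.5462839705251374 by atan 0.5379274242455716 radius 0.24551315554988862
```

Some radial strain (path ~3 mm inside the arc); correct outward while continuing.

jog_arm(moves=[[[0.005,0,-0.001,-0.001,0,0,0],[0.005,0,-0.002,-0.002,0,0,0],[0.005,0,-0.002,-0.002,0,0,0]]])

```text
time_s: 13.25
tool_pos: [0.5059, 0.0418, 0.2843]
orientation: [[-0.076, 0.997, 0.004], [0.997, 0.076, -0.0], [-0.0, 0.004, -1.0]]
contact_force: [4.5, 0.0, -7.0]
finger_gap: 0.0115
```

```bash
python3 -c "
from h import *
st();lid()"
```

```text
13.25 q [-41.9   9.3  34.3 110.6  -5.9  61.5  -0.8] tcp [0.5059 0.0418 0.2843] xang 94.35 z [ 0.004 -0.    -1.   ] F [ 4.52  0.03 -7.04] T [-0.16 -0.76 -0.02] gap 0.0115
lid by z 0.5533161907313431 by atan 0.5436611769228117 radius 0.2457892420980765
```

jog_arm(moves=[[[0.005,0,0.0041,-0.0028,0,0,0],[0.005,0,0.0077,-0.0061,0,0,0],[0.005,0,0.0114,-0.0093,0,0,0],[0.005,0,0.0151,-0.0124,0,0,0],[0.005,0,0.0189,-0.0154,0,0,0],[0.005,0,0.0228,-0.0184,0,0,0],[0.005,0,0.0267,-0.0213,0,0,0],[0.005,0,0.0307,-0.0241,0,0,0],[0.005,0,0.0347,-0.0268,0,0,0],[0.005,0,0.0388,-0.0295,0,0,0]]])

```text
time_s: 14.25
tool_pos: [0.5435, 0.0445, 0.3141]
orientation: [[-0.076, 0.997, 0.001], [0.997, 0.076, 0.0], [-0.0, 0.001, -1.0]]
contact_force: [-4.4, -1.9, 4.4]
finger_gap: 0.0115
```

jog_arm(moves=[[[0.005,0,0,0,0,0,0],[0.005,0,0,0,0,0,0],[0.005,0,0,0,0,0,0]]])

```text
time_s: 14.55
tool_pos: [0.5437, 0.0445, 0.3141]
orientation: [[-0.076, 0.997, 0.002], [0.997, 0.076, 0.0], [-0.0, 0.002, -1.0]]
contact_force: [-4.5, -2.1, 5.7]
finger_gap: 0.0115
```

```bash
python3 -c "
from h import *
st();lid()"
```

```text
14.55 q [-40.4  12.3  34.7 103.7  -7.6  66.3   1.1] tcp [0.5437 0.0445 0.3141] xang 94.34 z [ 0.002  0.    -1.   ] F [-4.45 -2.1   5.67] T [-0.44  0.88  0.02] gap 0.0115
lid by z 0.755397528474951 by atan 0.7400926805412567 radius 0.24589349272244695
```

```bash
python3 -c "
from h import *
q=manip.capture('scene');cv2.imwrite('pics/d.png',q['image'][60:330,130:490,::-1])
print(manip.tip_of(q,'lid_handle')[:2]);lid();print(manip.sense()['time_s'])"
```

```text
[{'xyz': [0.5401, 0.0413, 0.3173], 'conf': 0.91}]
lid by z 0.7553205449577209 by atan 0.739978477752441 radius 0.24589969558676597
14.65
```

View pics/d.png

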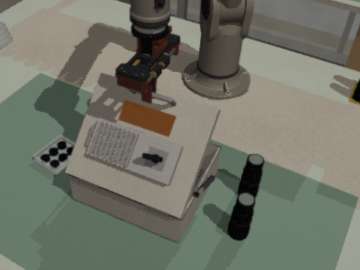

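Lid is up with the handle held (crop 155,95; network handle z 0.317), bystanders in place. Lowering to ~0.535 rad.

jog_arm(moves=[[[0.005,0,-0.0021,0.0013,0,0,0],[0.005,0,-0.0061,0.004,0,0,0],[0.005,0,-0.0101,0.007,0,0,0],[0.005,0,-0.014,0.01,0,0,0],[0.005,0,-0.0179,0.0131,0,0,0],[0.005,0,-0.0217,0.0162,0,0,0],[0.005,0,-0.0255,0.0193,0,0,0],[0.005,0,-0.0292,0.0224,0,0,0],[0.005,0,-0.0329,0.0255,0,0,0],[0.005,0,-0.0365,0.0286,0,0,0]]])

```text
time_s: 15.65
tool_pos: [0.5074, 0.0419, 0.2848]
orientation: [[-0.076, 0.997, 0.003], [0.997, 0.076, -0.0], [-0.0, 0.003, -1.0]]
contact_force: [1.6, -1.7, -0.9]
finger_gap: 0.0114
```

jog_arm(moves=[[[0.005,0,-0.0015,0.0012,0,0,0],[0.005,0,-0.0026,0.0022,0,0,0],[0.005,0,-0.0026,0.0022,0,0,0],[0.005,0,-0.0026,0.0022,0,0,0],[0.005,0,-0.0026,0.0022,0,0,0],[0.005,0,-0.0026,0.0022,0,0,0],[0.005,0,-0.0026,0.0022,0,0,0]]])

```text
time_s: 16.35
tool_pos: [0.5048, 0.0418, 0.2824]
orientation: [[-0.076, 0.997, 0.002], [0.997, 0.076, -0.0], [-0.0, 0.002, -1.0]]
contact_force: [5.2, -1.9, -4.6]
finger_gap: 0.0114
```

```bash
python3 -c "
from h import *
q=manip.capture('scene');cv2.imwrite('pics/e.png',q['image'][60:330,130:490,::-1])
st();lid()
for n in('lid_handle','barrel','barrel_spare','dispenser','cell_tray'):print(n,[(np.round(d['xyz'],3),round(d['conf'],2)) for d in manip.tip_of(q,n)[:2]])
st();lid()"
```

```text
16.4 q [-41.9   9.4  34.3 110.8  -6.   61.4  -0.8] tcp [0.5048 0.0417 0.2824] xang 94.34 z [ 0.002 -0.    -1.   ] F [ 4.85 -0.29 -4.66] T [-0.36 -1.15 -0.02] gap 0.0111
lid by z 0.5416284954260282 by atan 0.534845667005297 radius 0.24515649022390715
lid_handle [(array([0.505, 0.035, 0.283]), 0.66), (array([ 0.435, -0.197, -0.001]), 0.33)]
barrel [(array([0.432, 0.284, 0.005]), 0.97), (array([ 0.584, -0.23 , -0.002]), 0.73)]
barrel_spare [(array([ 0.559,  0.311, -0.003]), 0.57)]
dispenser []
cell_tray [(array([ 0.583, -0.226, -0.004]), 0.8), (array([ 0.56 ,  0.313, -0.004]), 0.5)]
16.65 q [-41.9   9.4  34.3 110.8  -6.   61.4  -0.8] tcp [0.5048 0.0418 0.2824] xang 94.34 z [ 0.002 -0.    -1.   ] F [ 4.38 -1.3  -5.  ] T [-0.32 -1.15 -0.07] gap 0.0113
lid by z 0.5415614832144413 by atan 0.5348226094278123 radius 0.24514625418592242
```

View pics/e.png

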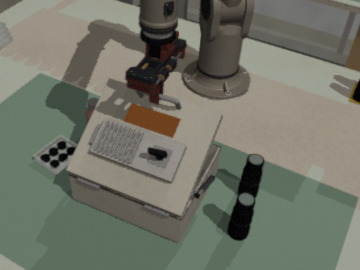

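The lid is held still at about 0.54 rad. The handle is in the fingers (crop 160,95), the knob is turned, and the bystanders in view haven't moved. Handing in.

```bash
python3 -c "
from h import *
print(manip.hand_in());st();lid()"
```

```text
the job is handed in; nothing more can be done
None
the job is handed in; nothing more can be done
```

I locked the knob, raised the lid past its balance point, lowered it to about 0.54 rad and handed the job in with the gripper still holding it. The hand-in gives no verdict, and I took no reading after it.

- **Knob:** I pressed it about 9 mm and turned it 84° clockwise. A picture afterwards showed the bar along y and well below its sprung-up height. The picture was not fine enough to read the 5 mm catch depth exactly.
- **Knob grip:** The first grip closed at 17 mm instead of 12 mm, probably on the knob's hub. I released it and gripped the bar about 5 mm higher.
- **Raising the lid:** I took it to about 0.74–0.755 rad, worked out from the arm position. The network put the handle at 317 mm, which agrees it was past 0.72. I held it there about 0.4 s. On the way up the side force reached about 15 N, so I shifted the path outward by about 3 mm.
- **Final hold:** The lid angle was 0.535–0.542 rad by two estimates, inside the 0.47–0.60 band. The tool did not move between two readings 0.25 s apart. The fingers were closed on the bar at 11 mm, with about 7 N on the tool.
- **Bystanders:** Both barrels and the tray were found within about 5 mm of their starting positions. The network did not find the bottle in the last picture, where the lid and gripper mostly hide it. The arm never came near it.
- **Time:** About 17 s of the 54 s allowed.

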